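# Click the dispenser's thumb lever up to the red measure and start it

### The arm

A 7-joint arm with a two-finger parallel gripper is mounted at the origin on the work surface; the furniture and walls round the work are solid. World frame = base frame: x ahead of the robot, y to its left, z up, the work surface at z = 0. Lengths are in m, angles in rad, forces in N, time in s.
With the tool pointing down it reaches from about 0.425 to 0.925 m from the base axis. Payload 6.8 kg.
Tool frame: the origin (TCP) lies at the very end of the fingers, on their centre line; the grasp point (between the pads) lies 19 mm behind it; z points along the fingers, y is the line along which they close (so a half turn about z gives the same grasp; the last joint's range is limited). The gripper opens to 85 mm and grips with 20 to 120 N. Pads are 22 mm wide; open, the fingers measure 114 mm over their backs; the gripper's body (76 mm by 85 mm) begins 54 mm behind the grasp point. The pads swing forward as they close: fully open they stand 13 mm farther back than shut.
Start: joints at [-1.275, 0.477, 0.022, 1.555, -0.011, 1.109, -0.083], TCP at [0.265, 0.621, 0.231] pointing down, gripper open.
Joint ranges: [-2.96, 2.96], [-0.34, 2.1], [-1.41, 1.46], [0.24, 2.44], [-1.37, 4.51], [0.17, 1.92], [-2.96, 2.96]. Speed limits (rad/s): [2.39, 2.39, 3.14, 3.14, 3.14, 3.14, 3.14].

### API

Orientations are given as a unit quaternion [w, x, y, z].
In Python, from station import bot gives the robot as it stands.
- The arm moves only by the tool jog_arm, never from a script. Its argument "motion" is a list of rows, each a list of 7 numbers: the turn, a rotation vector about the tool's x, y, z in rad, then the shift along the tool's x, y, z in mm, then the finger opening in mm, from 0 to 85.4. A call has 1 to 10 rows; each row is the pose to reach, as a shift and turn from the pose commanded when the call began, along the tool's axes at that moment; what a row does not reach only later rows make up. A row lasts 1/8 s, in which the tool goes at most 62.5 mm and 10.7 degrees, less where a joint would pass 70% of its speed; a pose out of reach is approached as far as the arm can. A call with a gripper value outside its range is refused whole. The fingers move at their own pace and stop on an object; "grip_force" is the grip in N (left out, the last holds). Time passes only in rows, so rows that repeat a pose let the fingers close. It gives the time, the measured TCP pose, the force, the opening and the grip force at its end, in the units of the state.
- bot.get_obs(): the state, without advancing time (a new reading comes with each control period).
- bot.read_camera(name): name is "scene" or "top" or "wrist"; returns a dict with "pixels" (384x512x3 uint8, red, green, blue), "camera_matrix" (3x3 intrinsics, pixels), "T" (4x4, takes a point from camera to world coordinates); the wrist camera has in their place "tool_from_camera" (4x4, takes a point from camera to tool coordinates, whose origin is the TCP and whose axes are the flange's). Camera axes: x right, y down, z forward; pixel columns grow to the right and rows downward; lengths in m; the calibration is good to about 2 mm. A picture is of the moment at which its call begins: read the wrist's pose just before it. There is no depth.
- bot.hand_in(): hands the job in; it is judged then, once.
Trained networks look in a picture, given as the dict that the camera call returned (one of the last four; its "shot" number tells which), for a name from the list of things; names that differ only in an ending like _2 or _b are one class to them, and where a whole thing is asked for, a point or a joint stands for the part that bears it (a point fixed in the world has none). Each returns a list of dicts, best first, with "score" (0 to 1); they miss things now and then, are a little off and sometimes report something else, mostly with a low value. They report only what shows in the picture. A call takes as long as a camera call.
- bot.spot_in(thing, picture): "xy" ([column, row] in pixels, amid what is visible of it).
- bot.tip_of(thing, picture): "xy" ([column, row] in pixels: a listed point, or the origin of a listed thing).
The state is a dict: "t": time; "q": joint angles; "joint_vel": joint speeds; "joint_torque": joint torques, N m; "eef_pos": TCP position; "tool_rot": TCP orientation; "contact_force": force on the tool from outside, world axes, zero at the start; "torque": the same for the moment, N m; "gripper_width": opening from 0.0 (shut) to 1.0 (fully open); "grasp_force": force on a finger pad.
Only numpy, scipy, OpenCV 4.12 (cv2) and the standard library are available. Lean on these libraries where they do the work, as an engineer would, in place of code of your own. Each camera call takes 0.05 s, during which the arm holds its last target. There are 200 camera calls.

### The job

Set the drinks dispenser to the red measure and start it: push its orange thumb lever away from the front, stroke by stroke, until the red pointer has clicked on notch by notch to the red mark (it only goes forward, so do not overshoot), and then press the green button gently down to its stop and let go. Feel for the click and the end of each stroke and never push the lever with more than 20 N; move the pointer by the lever only and leave the cup under the spout and the other things where they stand.

Things in the scene. Friction and masses are not known exactly. Their poses are not given: they have to be found in the camera images.
- dispenser: Fixed dispenser: white case 170 (x) x 130 (y) x 100 mm high on a 190 x 150 foot plate; behind it (centre x +145) an amber reservoir, 92 wide, 148 high, its spout to +y. Origin under the case's centre, z up, +x = the way the lever is pushed and the pointer moves, front = -x. On top: lever slot on the right (y -35), scale in the middle, green button left front (-45, +42 mm).
- thumb_lever (a joint): Lever angle (rad), 0 upright at rest, growing as its bar is pushed to the dispenser's +x; turns about a level axis along y, 135 mm below the bar's centre. A spring returns it. Each full stroke moves the pointer one notch, never more: after free play the push rises to 6-9 N, sinks to about 4 N, the pointer clicks over, then a firm stop. It must come back under 0.02 rad before the next stroke.
- lever_bar (a point): Centre of the orange bar on the lever, round, 16 mm thick, 32 long (along y), 57 mm above the case top at rest; pushed on its rear (-x) side, nothing stands behind it. Free play is worn and unknown: the click comes after 19 to 40 mm of bar travel, the firm stop 2 to 4 mm later, alike (within 1 mm) in all strokes of one episode. Limit 20 N.
- pointer (a joint): Position (m) of the red pointer on its scale. Notches every 15 mm: 0, 0.015, 0.030, 0.045, 0.060, 0.075, with black ticks, except the fifth (0.060): a red tick, wider and longer. A sprung ball holds the pointer in a notch. The ratchet moves it forward (+x) only.
- pointer_tip (a point): Top of the red pointer, a flag 2 x 4 mm standing 12 mm above the case. Its x in the dispenser's frame is -37.5 mm plus the pointer's joint value, its y +4 mm.
- start_button (a joint): Travel (m) of the green start button, 28 mm wide: 0 up, 0.006 fully down (a spring, 5 N when fully down, then a hard stop). It counts as pressed from 0.0045 and springs back when let go. Press it with less than 40 N.
- start_button_top (a point): Centre of the top of the green start button, which is pressed straight down.
- juice_cup: Bystander: steel-grey open cup, 65 mm wide and 57 mm high, standing under the spout. Origin at the centre of its underside.
- tealight: Bystander: small tealight in a metal cup, 38 mm wide, 18 mm high. Origin at the centre of its underside.
- jigger: Bystander: steel double-cone jigger, 43 mm wide, 73 mm high. Origin at the centre of its underside.
- tumbler: Bystander: glass tumbler, 78 mm wide, 92 mm high. Origin at the centre of its underside.
- bowl_black: Bystander: black bowl, 110 mm wide, 48 mm high. Origin at the centre of its underside.

How it is judged:
On the way, in this order (a step that is already met when the one before it is completed fails the run):
1. the pointer has clicked into the fourth notch, the last before the red mark, and the lever is back at rest (value of joint pointer between 0.0425 and 0.0475 m and value of joint thumb_lever below 0.02 rad), for 0.1 s.
2. the pointer has clicked into the notch of the red mark and the lever is back at rest (value of joint pointer between 0.0575 and 0.0625 m and value of joint thumb_lever below 0.02 rad), for 0.1 s.
3. the green button is pressed down (value of joint start_button above 0.0045 m), for 0.05 s.
At the end, for the whole second after the job is handed in: The pointer rests in the notch of the red mark (0.060 m, within 2.5 mm), the thumb lever is back at rest (under 0.02 rad) and the green button, after being pressed, is up again (under 1.5 mm) (all of step 2 and value of joint start_button below 0.0015 m); the robot touches nothing.
It fails at once if the lever, or any part of the dispenser but the button, is pushed with more than 20 N, or the button with more than 40 N ((value of joint start_button below 0.003 m and contact force between any of the fingers, the arm and dispenser above 20 N) or contact force between any of the fingers, the arm and dispenser above 40 N).
It fails at once if the pointer is clicked past the red mark (value of joint pointer above 0.0675 m).
It fails at once if the green button is pressed before the pointer is at the red mark (value of joint start_button above 0.0045 m and value of joint pointer below 0.0575 m).
It fails at once if the pointer is moved other than by the lever (it moves while the lever is at rest) (value of joint thumb_lever below 0.03 rad and (velocity of joint pointer above 0.05 m/s or velocity of joint pointer below -0.05 m/s)).
It fails at once if a bystander is shifted by more than 20 mm (distance of any of juice_cup, tealight, jigger, tumbler, bowl_black from where it was at the start of the episode above 0.02 m).
It also fails if it takes over 58 s, if anything falls off the work surface, if the arm or the gripper's body presses on something with over 40 N, if the wrist force passes 120 N, or if a joint passes its speed limit or range.

## Working session

There is one attempt and no reset: what is moved stays moved. The work goes in short steps, Python scripts to look and compute and a tool call to move; the robot and the scene stay as the last step left them, time stands still between calls to the robot, and variables do not carry over. Pictures are saved under pics/ and viewed, at most 10 in all, crops included, and the job is handed in when it is done.

Besides the shell and the picture viewer there is one more tool, called after "Emit:" as a command line: name --pt "numbers of a row" for each row, then --argument value for the rest. jog_arm: Moves the arm, as the interface text tells. Its arguments: {"type":"object","properties":{"motion":{"type":"array"},"grip_force":{"type":"number"}},"required":["motion"]}

```bash
mkdir -p pics; cat > h.py <<'E'
import numpy as np, cv2, json
from station import bot
from scipy.spatial.transform import Rotation as R
def pose():
    o=bot.get_obs(); q=o['tool_rot']; T=np.eye(4)
    T[:3,:3]=R.from_quat([q[1],q[2],q[3],q[0]]).as_matrix(); T[:3,3]=o['eef_pos']; return T
def shot(n):
    P=pose(); c=bot.read_camera(n)
    c['W']=P@np.array(c['tool_from_camera']) if n=='wrist' else np.array(c['T']); return c
def ray(c,xy):
    d=np.linalg.inv(np.array(c['camera_matrix']))@np.array([xy[0],xy[1],1.]); d=c['W'][:3,:3]@d
    return c['W'][:3,3],d/np.linalg.norm(d)
def tri(rs):
    A=0;b=0
    for o,d in rs:
        M=np.eye(3)-np.outer(d,d);A=A+M;b=b+M@o
    p=np.linalg.solve(A,b); return p,[float(np.linalg.norm((np.eye(3)-np.outer(d,d))@(p-o))*1e3) for o,d in rs]
def proj(c,p):
    q=np.linalg.inv(c['W'])@np.append(p,1); k=np.array(c['camera_matrix'])@q[:3]; return k[:2]/k[2]
def save(c,f): cv2.imwrite('pics/'+f,c['pixels'][:,:,::-1])
E
python3 - <<'E'
from h import *
np.set_printoptions(precision=4,suppress=True)
o=bot.get_obs(); print(o['t'],o['eef_pos'],o['tool_rot'],o['contact_force'])
print(pose())
cs=[shot('scene'),shot('top')]
for t in ['lever_bar','pointer_tip','start_button_top','dispenser','juice_cup','tealight','jigger','tumbler','bowl_black']:
    rs=[]
    for c in cs:
        r=bot.tip_of(t,c)
        print(t,[(np.round(x['xy'],1),round(x['score'],2)) for x in r[:2]])
        if r: rs.append(ray(c,r[0]['xy']))
    if len(rs)==2: print('   ',*tri(rs))
im=np.vstack([c['pixels'] for c in cs])
cv2.imwrite('pics/a.png',cv2.resize(np.hstack([c['pixels'] for c in cs]),(800,300),interpolation=cv2.INTER_AREA)[:,:,::-1])
save(cs[0],'s.png');save(cs[1],'t.png')
E
```

```text
0.0 [0.265  0.6202 0.2303] [-0.0001  0.2005  0.9797 -0.0009] [-0.2893 -0.5234 -1.2551]
[[-0.9196  0.3929 -0.0006  0.265 ]
 [ 0.3929  0.9196 -0.0017  0.6202]
 [-0.0001 -0.0018 -1.      0.2303]
 [ 0.      0.      0.      1.    ]]
lever_bar [(array([360.8, 273.8]), 0.61), (array([269.2, 200.9]), 0.37)]
lever_bar [(array([286.3, 193.1]), 0.37)]
    [ 1.0974 -0.1931 -0.703 ] [143.76668552769272, 143.76668552769283]
pointer_tip [(array([267.4, 217.9]), 0.37)]
pointer_tip [(array([263.9, 199.3]), 0.43)]
    [ 0.5871 -0.052  -0.0187] [33.26754137610657, 33.26754137610664]
start_button_top [(array([255.3, 195.3]), 0.38)]
start_button_top [(array([262.8, 201.1]), 0.64)]
    [ 0.5263 -0.0448  0.1045] [2.231148303765224, 2.2311483037652806]
dispenser [(array([266.6, 221.1]), 0.8)]
dispenser [(array([274., 219.]), 0.67)]
    [ 0.545  -0.0842 -0.0198] [0.6654391565671236, 0.6654391565672113]
juice_cup [(array([289.2, 182.4]), 0.58)]
juice_cup [(array([265.7, 177.6]), 0.79)]
    [ 0.7145 -0.0246  0.0021] [4.769657562080904, 4.76965756208089]
tealight [(array([310.2, 264.4]), 0.65)]
tealight [(array([335. , 226.6]), 0.45)]
    [ 0.5439 -0.3018 -0.021 ] [8.998585784147355, 8.998585784147396]
jigger [(array([317.4, 300.2]), 0.57)]
jigger [(array([371.9, 252. ]), 0.53), (array([261.5, 176.1]), 0.47)]
    [ 0.4387 -0.4183  0.0353] [1.3253194526212662, 1.325319452621161]
tumbler [(array([363.5, 272.9]), 0.82)]
tumbler []
bowl_black [(array([163.8, 167.3]), 0.73)]
bowl_black []
```

View pics/s.png

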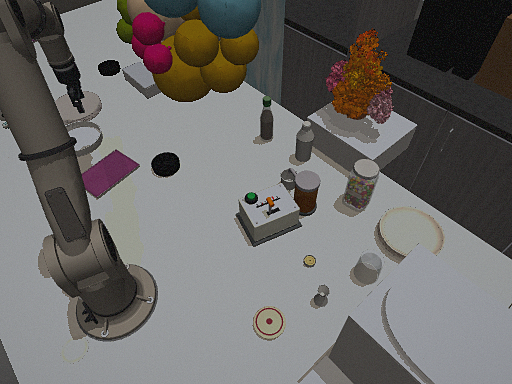

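View pics/t.png

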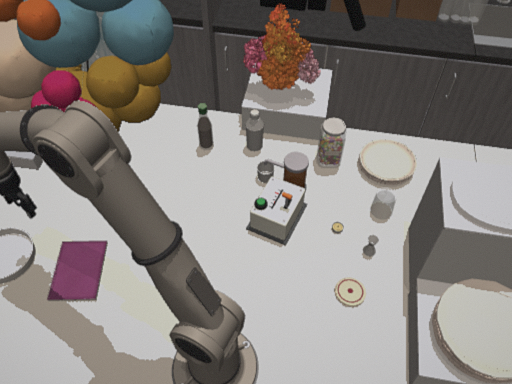

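Scene view: button at (251,197), orange bar near (270,203), reservoir (306,190). In the top view they are at (261,202), (287,196) and (295,170). The small dispenser faces obliquely, with bystanders to its right and the juice cup at (266,170). I'll triangulate by colour.

```bash
python3 - <<'E'
from h import *
np.set_printoptions(precision=4,suppress=True)
cs=[shot('scene'),shot('top')]
boxes=[(225,170,325,245),(240,145,315,240)]
out={}
for name,(lo,hi) in {'orange':((5,150,150),(18,255,255)),'green':((45,100,50),(85,255,255)),'red':((0,150,100),(3,255,255))}.items():
    rs=[]
    for c,b in zip(cs,boxes):
        h=cv2.cvtColor(c['pixels'],cv2.COLOR_RGB2HSV); m=np.zeros(h.shape[:2],np.uint8)
        m[b[1]:b[3],b[0]:b[2]]=cv2.inRange(h,lo,hi)[b[1]:b[3],b[0]:b[2]]
        n,_,st,ce=cv2.connectedComponentsWithStats(m)
        for i in range(1,n): 
            if st[i,4]>3: print(name,st[i],ce[i])
        if n>1: rs.append(ray(c,ce[1+np.argmax(st[1:,4])]))
    if len(rs)==2: print(name,*tri(rs))
print('res',*tri([ray(cs[0],(307,178)),ray(cs[1],(296,160))]))
print(np.array(bot.read_camera('wrist')['tool_from_camera']))
a=[cv2.resize(c['pixels'][b[1]:b[3],b[0]:b[2]],(400,400),interpolation=cv2.INTER_CUBIC) for c,b in zip(cs,boxes)]
cv2.imwrite('pics/b.png',np.hstack(a)[:,:,::-1])
E
```

```text
orange [267 197   7   8  26] [269.8077 200.5385]
orange [283 193   8   5  22] [286.7273 195.0909]
orange [ 0.5203 -0.1229  0.1597] [0.01159617025380281, 0.011596170253782756]
green [247 192   8   8  44] [250.7727 195.5227]
green [256 198   9   8  51] [260.4118 201.6275]
green [ 0.5119 -0.0398  0.1149] [0.47028795396077216, 0.47028795396085066]
res [ 0.6811 -0.1323  0.1521] [0.03348116053646917, 0.03348116053677586]
[[ 0.0008 -0.965  -0.2622  0.066 ]
 [ 1.      0.0005  0.0011  0.0012]
 [-0.001  -0.2623  0.965  -0.1422]
 [ 0.      0.      0.      1.    ]]
```

View pics/b.png

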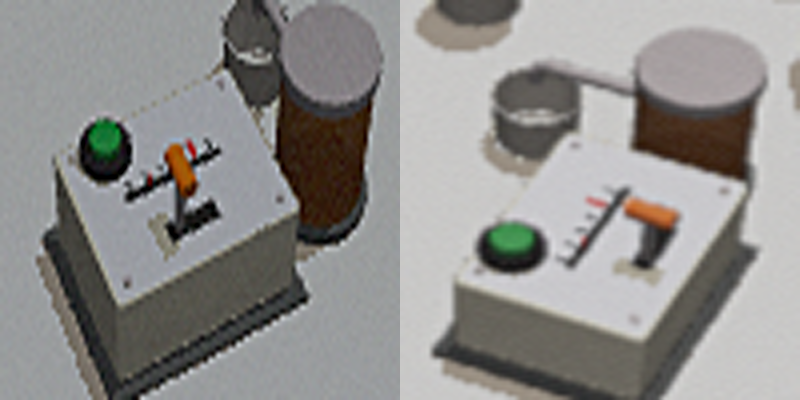

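The crops show button, lever and scale on the case; the pointer seems to be near the second tick. The triangulated heights fit (bar 0.160, button 0.115) and the yaw is about -0.285 rad. I'm moving over with the fingers shut.

Emit:
jog_arm --pt "0 0 0.12 -42 -32 -9 0" --pt "0 0 0.24 -84 -65 -18 0" --pt "0 0 0.36 -126 -97 -27 0" --pt "0 0 0.48 -168 -130 -36 0" --pt "0 0 0.6 -210 -162 -45 0" --pt "0 0 0.72 -252 -195 -54 0" --pt "0 0 0.84 -294 -228 -63 0" --pt "0 0 0.96 -336 -260 -70 0" --pt "0 0 0.96 -336 -260 -70 0" --grip_force 40

```text
t: 2.28
eef_pos: [0.4747, 0.245, 0.3024]
tool_rot: [0.001, 0.634, 0.773, 0.001]
contact_force: [0.3, 0.7, 0.2]
gripper_width: -0.0
grasp_force: 0.0
```

```bash
cat > go.py <<'E'
import sys; from h import *
np.set_printoptions(precision=4,suppress=True)
yaw=float(sys.argv[4]); t=np.array([float(v) for v in sys.argv[1:4]]); P=pose()
x=np.array([-np.sin(yaw),np.cos(yaw),0]); z=np.array([0,0,-1.]); G=np.column_stack([x,np.cross(z,x),z])
print('pos',P[:3,3],'turn',R.from_matrix(P[:3,:3].T@G).as_rotvec(),'shift mm',P[:3,:3].T@(t-P[:3,3])*1e3)
E
python3 go.py 0.48 -0.11 0.30 -0.285
```

```text
pos [0.4747 0.245  0.3024] turn [ 0.0023 -0.0001  0.4827] shift mm [-349.1094  -64.4909    2.4279]
```

Emit:
jog_arm --pt "0 0 0.08 -50 -9 0 0" --pt "0 0 0.16 -100 -18 0 0" --pt "0 0 0.24 -150 -28 1 0" --pt "0 0 0.32 -200 -37 1 0" --pt "0 0 0.4 -250 -46 1 0" --pt "0 0 0.48 -300 -55 2 0" --pt "0.002 0 0.483 -349 -64 2 0" --pt "0.002 0 0.483 -349 -64 2 0"

```text
t: 3.28
eef_pos: [0.4808, -0.1084, 0.2996]
tool_rot: [-0.0, 0.799, 0.601, -0.001]
contact_force: [-0.5, 0.6, -0.7]
gripper_width: 0.003
grasp_force: 0.0
```

```bash
python3 - <<'E'
from h import *
np.set_printoptions(precision=4,suppress=True)
c=shot('wrist'); save(c,'w1.png'); s=shot('scene'); t=shot('top')
for n in ['lever_bar','pointer_tip','start_button_top']:
    rs=[]
    for q in (c,s,t):
        r=bot.tip_of(n,q); print(n,[(np.round(x['xy'],1),round(x['score'],2)) for x in r[:2]])
        rs.append(r[0]['xy'] if r else None)
for p in ([.5203,-.1229,.1597],[.5119,-.0398,.1149]): print(proj(c,p))
E
```

```text
lever_bar [(array([296.9, 186.4]), 0.79)]
lever_bar [(array([268.4, 200. ]), 0.52)]
lever_bar [(array([286.8, 194.3]), 0.56)]
pointer_tip [(array([295.4, 186.6]), 0.54), (array([395.5,  61. ]), 0.26)]
pointer_tip []
pointer_tip []
start_button_top [(array([267.3, 108.6]), 0.95), (array([295.5, 184. ]), 0.36)]
start_button_top [(array([250. , 196.2]), 0.59)]
start_button_top [(array([258., 200.]), 0.42)]
[296.8354 185.6624]
[266.3934 109.3994]
```

View pics/w1.png

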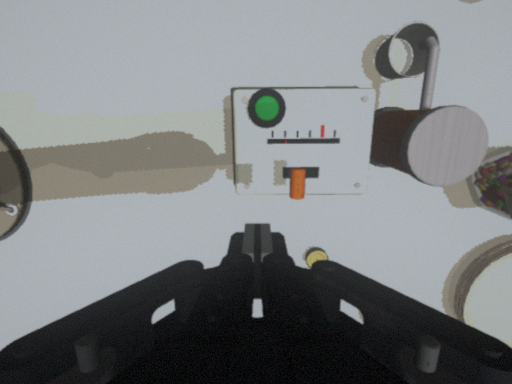

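The wrist view shows the case squared to the image, with the bar at (297,183) and the button at (267,108). The ticks are at x 272, 285, 297, 310, 322 (red) and 335, and the pointer is at (286,141), the second notch, so I need three strokes. Lowering behind the bar.

Emit:
jog_arm --pt "0 0 0 -1 0 50 0" --pt "0 0 0 -3 0 100 0" --pt "0 0 0 -3 0 140 0" --pt "0 0 0 -3 0 154 0" --pt "0 0 0 -3 0 154 0"

```text
t: 4.5
eef_pos: [0.48, -0.1081, 0.1453]
tool_rot: [-0.001, 0.798, 0.603, -0.001]
contact_force: [0.3, -0.6, -0.3]
gripper_width: 0.003
grasp_force: 0.0
```

```bash
cat > look.py <<'E'
import sys; from h import *
np.set_printoptions(precision=4,suppress=True)
dx=np.array([.9597,-.2811,0]); dy=np.array([.2811,.9597,0]); O=np.array([.5203,-.1229,.1597])
c=shot('wrist'); save(c,sys.argv[1]); o=bot.get_obs(); p=np.array(o['eef_pos'])-O
print(o['t'],'dx',p@dx*1e3,'dy',p@dy*1e3,'z',o['eef_pos'][2],'F',np.array(o['contact_force'])@np.column_stack([dx,dy,[0,0,1]]))
h=cv2.cvtColor(c['pixels'],cv2.COLOR_RGB2HSV)
for nm,m in (('red',cv2.inRange(h,(0,150,90),(4,255,255))|cv2.inRange(h,(174,150,90),(180,255,255))),('orange',cv2.inRange(h,(5,180,150),(18,255,255)))):
    n,_,st,ce=cv2.connectedComponentsWithStats(m,connectivity=8)
    for i in range(1,n):
        if st[i,4]>2 and ce[i][1]<260: print(nm,st[i],ce[i])
E
python3 look.py w2.png
```

```text
4.55 dx -42.07114061239352 dy 3.0150004473580165 z 0.14619514996260863 F [ 0.4788  0.4893 -0.1628]
red [373 135   6  19  81] [375.7284 144.0741]
red [310 162   3   4   9] [310.6667 163.3333]
orange [344 230  13  39 220] [351.7545 247.4545]
```

View pics/w2.png

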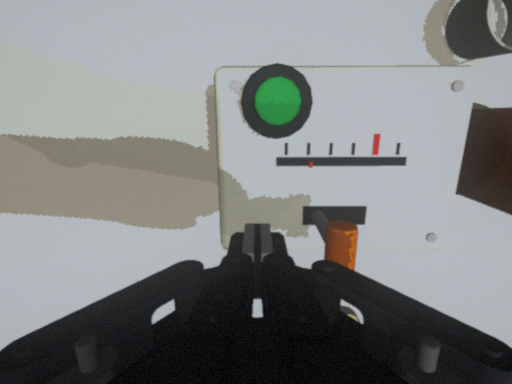

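The close view shows the pointer at (311,163) by the second tick (309), the fingertip at column 257±15, and the bar's rear edge at column 328, about 29 mm ahead. Approaching.

Emit:
jog_arm --pt "0 0 0 -2 6 0 0" --pt "0 0 0 -2 12 0 0" --pt "0 0 0 -2 18 0 0" --pt "0 0 0 -2 22 0 0" --pt "0 0 0 -2 24 0 0" --pt "0 0 0 -2 24 0 0"

```text
t: 5.3
eef_pos: [0.5022, -0.1163, 0.1451]
tool_rot: [-0.001, 0.798, 0.603, -0.001]
contact_force: [-0.9, 0.8, 1.9]
gripper_width: -0.0
grasp_force: 1.0
```

```bash
python3 look.py w3.png
```

```text
5.35 dx -19.24400393478502 dy 1.2331382426972888 z 0.14509580625008167 F [-2.0426  0.08    1.2156]
red [338 132   6  19  76] [340.5658 140.8421]
red [273 159   3   4   9] [273.6667 160.3333]
orange [292 226  22  10 116] [304.4828 229.931 ]
```

Emit:
jog_arm --pt "0 0 0 0 2 0 0" --pt "0 0 0 0 4 0 0" --pt "0 0 0 0 6 0 0" --pt "0 0 0 0 8 0 0"

```text
t: 5.85
eef_pos: [0.5103, -0.1186, 0.1452]
tool_rot: [-0.001, 0.798, 0.603, -0.001]
contact_force: [-2.4, 1.1, 1.3]
gripper_width: -0.0
grasp_force: 1.5
```

Emit:
jog_arm --pt "0 0 0 0 2 0 0" --pt "0 0 0 0 4 0 0" --pt "0 0 0 0 6 0 0"

```text
t: 6.22
eef_pos: [0.5145, -0.1198, 0.1449]
tool_rot: [-0.002, 0.798, 0.603, -0.002]
contact_force: [-7.0, 2.8, 5.3]
gripper_width: 0.005
grasp_force: 3.9
```

```bash
python3 look.py w4.png
```

```text
6.275 dx -6.074034762998869 dy 1.3621703940905363 z 0.14493731177292082 F [-6.0062  0.7574  3.2751]
red [320 132   5  19  77] [321.6883 140.9221]
red [255 159   3   4   9] [255.6667 160.4444]
orange [290 225  24  10 136] [302.6618 229.3603]
```

View pics/w4.png

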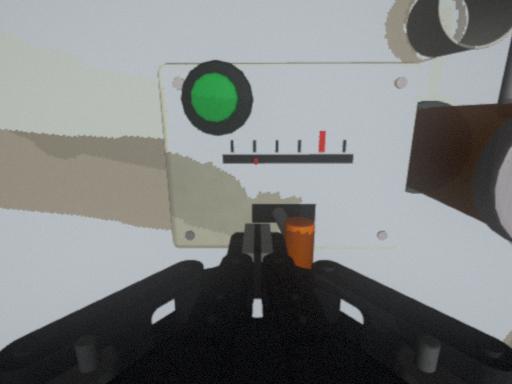

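The bar at (300,240) sits against the finger's front side and the push is rising. I'm going on in small steps.

Emit:
jog_arm --pt "0 0 0 0 1 0 0" --pt "0 0 0 0 2 0 0"

```text
t: 6.52
eef_pos: [0.5166, -0.1204, 0.1449]
tool_rot: [-0.002, 0.798, 0.603, -0.002]
contact_force: [-6.0, 2.0, 3.6]
gripper_width: 0.003
grasp_force: 3.2
```

Emit:
jog_arm --pt "0 0 0 0 1 0 0" --pt "0 0 0 0 2 0 0"

```text
t: 6.78
eef_pos: [0.5186, -0.121, 0.1448]
tool_rot: [-0.002, 0.798, 0.603, -0.002]
contact_force: [-5.2, 1.8, 0.7]
gripper_width: -0.0
grasp_force: 2.9
```

```bash
python3 look.py w5.png
```

```text
6.825 dx -1.9776649918865399 dy 1.390431166481971 z 0.14476099789129943 F [-4.9943  1.4598  1.211 ]
red [313 132   5  19  75] [315.2667 140.9333]
red [252 159   2   5   9] [252.4444 160.7778]
orange [291 225  23  11 123] [303.5854 229.4065]
```

Emit:
jog_arm --pt "0 0 0 0 1 0 0" --pt "0 0 0 0 2 0 0"

```text
t: 7.08
eef_pos: [0.5206, -0.1215, 0.1446]
tool_rot: [-0.002, 0.798, 0.603, -0.002]
contact_force: [-5.4, 1.1, -0.2]
gripper_width: -0.003
grasp_force: 2.6
```

```bash
python3 look.py w6.png
```

```text
7.125 dx 0.012454047551386923 dy 1.4028879779239787 z 0.1446244056961301 F [-5.0823  0.862   0.428 ]
red [310 132   5  19  78] [312.3333 141.1667]
red [250 159   3   5  11] [250.6364 160.9091]
orange [293 225  21   9 118] [303.2119 229.    ]
```

Emit:
jog_arm --pt "0 0 0 0 1 0 0" --pt "0 0 0 0 2 0 0"

```text
t: 7.38
eef_pos: [0.5226, -0.122, 0.1445]
tool_rot: [-0.002, 0.798, 0.603, -0.002]
contact_force: [-4.2, 2.2, -1.4]
gripper_width: 0.002
grasp_force: 2.3
```

Emit:
jog_arm --pt "0 0 0 0 1 0 0" --pt "0 0 0 0 2 0 0"

```text
t: 7.62
eef_pos: [0.5254, -0.123, 0.145]
tool_rot: [-0.001, 0.798, 0.603, -0.001]
contact_force: [-3.7, 0.4, -2.0]
gripper_width: 0.002
grasp_force: 1.8
```

```bash
python3 look.py w7.png
```

```text
7.675 dx 5.324741741399878 dy 1.3860488726214129 z 0.1451061364203679 F [-3.5339  0.4784 -1.9356]
red [303 132   4  19  74] [304.4595 140.7703]
red [245 159   3   4  11] [246.0909 160.3636]
orange [290 224  23  10 129] [302.5116 227.7442]
```

Emit:
jog_arm --pt "0 0 0 0 1 0 0" --pt "0 0 0 0 2 0 0"

```text
t: 7.92
eef_pos: [0.5279, -0.1236, 0.1454]
tool_rot: [-0.0, 0.798, 0.603, -0.001]
contact_force: [-3.0, 1.4, -0.9]
gripper_width: -0.005
grasp_force: 1.5
```

Emit:
jog_arm --pt "0 0 0 0 1 0 0"

```text
t: 8.05
eef_pos: [0.5289, -0.1239, 0.1454]
tool_rot: [-0.0, 0.798, 0.603, -0.001]
contact_force: [-3.2, 0.8, -0.7]
gripper_width: 0.001
grasp_force: 1.3
```

```bash
python3 look.py w8.png
```

```text
8.1 dx 8.706530516314885 dy 1.460042780824847 z 0.14541199337123722 F [-2.987   0.2165 -0.3992]
red [297 132   5  19  77] [298.6364 140.9481]
red [242 159   3   4  11] [243.0909 160.3636]
orange [288 223  24   9 144] [300.6042 226.8958]
```

Emit:
jog_arm --pt "0 0 0 0 1 0 0"

```text
t: 8.22
eef_pos: [0.5299, -0.1242, 0.1454]
tool_rot: [-0.0, 0.798, 0.603, -0.001]
contact_force: [-3.0, 0.5, -1.2]
gripper_width: 0.001
grasp_force: 1.3
```

Emit:
jog_arm --pt "0 0 0 0 1 0 0"

```text
t: 8.35
eef_pos: [0.5306, -0.1244, 0.1453]
tool_rot: [-0.001, 0.798, 0.603, -0.001]
contact_force: [-3.5, 1.1, -1.0]
gripper_width: 0.002
grasp_force: 1.4
```

```bash
python3 look.py w9.png
```

```text
8.4 dx 10.355627459058054 dy 1.4994227435263667 z 0.14523192851989472 F [-2.9875  0.1881 -0.9998]
red [294 132   5  19  76] [296.2895 140.9868]
red [250 159   3   4   8] [251.    160.625]
orange [288 223  23  10 134] [300.709  226.5746]
```

Clicked to about the third notch. I'm going on to the firm stop.

Emit:
jog_arm --pt "0 0 0 0 1 0 0"

```text
t: 8.52
eef_pos: [0.5312, -0.1245, 0.1451]
tool_rot: [-0.001, 0.798, 0.603, -0.001]
contact_force: [-5.4, 0.9, 0.1]
gripper_width: 0.001
grasp_force: 2.2
```

Emit:
jog_arm --pt "0 0 0 0 1 0 0"

```text
t: 8.65
eef_pos: [0.5316, -0.1247, 0.145]
tool_rot: [-0.001, 0.798, 0.603, -0.001]
contact_force: [-6.3, 2.0, -0.1]
gripper_width: -0.0
grasp_force: 3.4
```

```bash
python3 look.py w10.png
```

```text
8.7 dx 11.34271697031542 dy 1.4563641987602756 z 0.144991873359439 F [-6.5682 -0.5506  1.7808]
red [293 132   5  19  75] [294.68 141.16]
red [249 159   2   4   8] [249.5 160.5]
orange [288 223  23  10 136] [300.8015 226.8162]
```

Emit:
jog_arm --pt "0 0 0 0 1 0 0"

```text
t: 8.82
eef_pos: [0.532, -0.1248, 0.1449]
tool_rot: [-0.002, 0.798, 0.603, -0.002]
contact_force: [-8.4, 2.1, 2.4]
gripper_width: -0.001
grasp_force: 4.6
```

Emit:
jog_arm --pt "0 0 0 0 1 0 0"

```text
t: 8.95
eef_pos: [0.5323, -0.1249, 0.1448]
tool_rot: [-0.003, 0.798, 0.603, -0.002]
contact_force: [-9.7, 2.6, 4.7]
gripper_width: 0.0
grasp_force: 5.8
```

```bash
python3 look.py w11.png
```

```text
9.0 dx 12.085394399020837 dy 1.4914599874604788 z 0.14479499428518208 F [-9.5255  0.5475  4.3428]
red [292 132   5  19  78] [293.9231 141.0128]
red [248 159   2   4   8] [248.5 160.5]
orange [287 223  24  10 150] [300.3    227.0533]
```

Emit:
jog_arm --pt "0 0 0 0 -5 0 0" --pt "0 0 0 0 -11 0 0" --pt "0 0 0 0 -17 0 0" --pt "0 0 0 0 -23 0 0" --pt "0 0 0 0 -29 0 0" --pt "0 0 0 0 -35 0 0" --pt "0 0 0 0 -39 0 0" --pt "0 0 0 0 -39 0 0"

```text
t: 10.0
eef_pos: [0.497, -0.1147, 0.1454]
tool_rot: [-0.0, 0.798, 0.603, -0.0]
contact_force: [-0.2, 0.4, 0.3]
gripper_width: -0.003
grasp_force: 0.0
```

```bash
python3 look.py w12.png
```

```text
10.05 dx -24.457882586500034 dy 1.2736718872400707 z 0.14542327552715414 F [ 0.0205 -0.1067 -0.2907]
red [346 132   6  19  77] [348.5844 140.9481]
red [305 159   3   4   9] [305.8889 160.6667]
orange [298 226  23  10 143] [309.6923 230.3497]
```

The pointer is now at the third notch (0.030) and the lever is back. Stroke two.

Emit:
jog_arm --pt "0 0 0 0 4 0 0" --pt "0 0 0 0 8 0 0" --pt "0 0 0 0 12 0 0" --pt "0 0 0 0 15 0 0" --pt "0 0 0 0 18 0 0" --pt "0 0 0 0 21 0 0" --pt "0 0 0 0 24 0 0" --pt "0 0 0 0 27 0 0" --pt "0 0 0 0 30 0 0" --pt "0 0 0 0 32 0 0"

```text
t: 11.3
eef_pos: [0.5268, -0.1233, 0.1445]
tool_rot: [-0.001, 0.798, 0.603, -0.001]
contact_force: [-3.5, 1.2, -0.2]
gripper_width: -0.002
grasp_force: 1.8
```

Emit:
jog_arm --pt "0 0 0 0 1 0 0" --pt "0 0 0 0 2 0 0" --pt "0 0 0 0 3 0 0" --pt "0 0 0 0 4 0 0"

```text
t: 11.8
eef_pos: [0.5312, -0.1246, 0.1452]
tool_rot: [-0.001, 0.798, 0.603, -0.001]
contact_force: [-4.7, 1.3, 0.2]
gripper_width: -0.001
grasp_force: 2.3
```

```bash
python3 look.py w13.png
```

```text
11.85 dx 10.989482039991746 dy 1.4051307508568693 z 0.14519179989427702 F [-4.785  -1.1039  0.1343]
red [293 132   5  19  73] [295.3836 140.6849]
red [273 158   2   5   9] [273.5556 160.2222]
orange [288 222  23  11 133] [301.1053 226.5639]
```

Clicked (a difference of 22 px). Press on a little to the stop, then return.

Emit:
jog_arm --pt "0 0 0 0 1 0 0" --pt "0 0 0 0 2 0 0"

```text
t: 12.1
eef_pos: [0.532, -0.1249, 0.145]
tool_rot: [-0.002, 0.798, 0.603, -0.002]
contact_force: [-8.5, 2.7, 2.7]
gripper_width: -0.002
grasp_force: 4.7
```

Emit:
jog_arm --pt "0 0 0 0 -5 0 0" --pt "0 0 0 0 -11 0 0" --pt "0 0 0 0 -17 0 0" --pt "0 0 0 0 -23 0 0" --pt "0 0 0 0 -29 0 0" --pt "0 0 0 0 -35 0 0" --pt "0 0 0 0 -38 0 0" --pt "0 0 0 0 -38 0 0"

```text
t: 13.1
eef_pos: [0.497, -0.1148, 0.1454]
tool_rot: [-0.0, 0.798, 0.603, -0.001]
contact_force: [0.1, 0.1, -0.4]
gripper_width: 0.002
grasp_force: 0.0
```

```bash
python3 look.py w14.png
```

```text
13.15 dx -24.459683357127815 dy 1.2618053402391718 z 0.14538277718330042 F [0.5442 0.1307 0.0013]
red [346 132   6  19  77] [348.3636 141.0649]
red [329 159   2   4   7] [329.4286 160.2857]
orange [298 226  22  10 142] [309.4648 230.2958]
```

The pointer is at the fourth notch and the lever is at rest. Last stroke.

Emit:
jog_arm --pt "0 0 0 0 4 0 0" --pt "0 0 0 0 8 0 0" --pt "0 0 0 0 12 0 0" --pt "0 0 0 0 15 0 0" --pt "0 0 0 0 18 0 0" --pt "0 0 0 0 21 0 0" --pt "0 0 0 0 24 0 0" --pt "0 0 0 0 27 0 0" --pt "0 0 0 0 30 0 0" --pt "0 0 0 0 32 0 0"

```text
t: 14.4
eef_pos: [0.5268, -0.1233, 0.1445]
tool_rot: [-0.001, 0.798, 0.603, -0.001]
contact_force: [-4.4, 1.7, -0.0]
gripper_width: 0.002
grasp_force: 1.8
```

Emit:
jog_arm --pt "0 0 0 0 1 0 0" --pt "0 0 0 0 2 0 0" --pt "0 0 0 0 3 0 0" --pt "0 0 0 0 4 0 0" --pt "0 0 0 0 5 0 0" --pt "0 0 0 0 6 0 0"

```text
t: 15.15
eef_pos: [0.532, -0.1248, 0.145]
tool_rot: [-0.002, 0.798, 0.603, -0.002]
contact_force: [-8.7, 2.1, 2.5]
gripper_width: -0.003
grasp_force: 4.7
```

```bash
python3 look.py w15.png
```

```text
15.2 dx 11.766425687895909 dy 1.4221957515094206 z 0.14495490956541965 F [-8.7609 -0.0622  2.976 ]
red [292 132   5  19  75] [294.4267 140.9333]
red [296 159   2   3   5] [296.4 159.8]
orange [287 222  24  11 147] [299.9524 226.8367]
```

Emit:
jog_arm --pt "0 0 0 0 -5 0 0" --pt "0 0 0 0 -11 0 0" --pt "0 0 0 0 -17 0 0" --pt "0 0 0 0 -23 0 0" --pt "0 0 0 0 -29 0 0" --pt "0 0 0 0 -35 0 0" --pt "0 0 0 0 -40 0 0" --pt "0 0 0 0 -44 0 0" --pt "0 0 0 0 -44 0 0"

```text
t: 16.32
eef_pos: [0.491, -0.1131, 0.1453]
tool_rot: [-0.001, 0.798, 0.603, -0.001]
contact_force: [0.4, 0.3, 0.1]
gripper_width: 0.001
grasp_force: 0.0
```

```bash
python3 look.py w16.png
```

```text
16.375 dx -30.66845467865204 dy 1.195065630058558 z 0.14537819474463193 F [ 1.3823  0.2024 -0.4603]
red [356 132   5  19  77] [357.9481 140.987 ]
red [362 159   3   4   7] [362.8571 160.    ]
orange [311 226  22  10 137] [322.0146 230.2409]
```

View pics/w16.png

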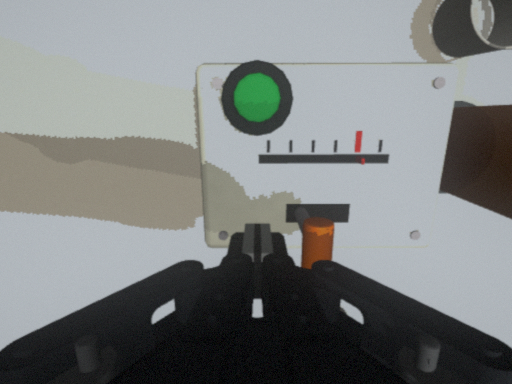

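The pointer at (362,160) is at the red tick (358), offset only by the parallax of its height; each stroke gave the same step. The bar at (318,240) is free of the fingers. Next I'm rising and moving toward the button.

```bash
cat > g.py <<'E'
from h import *
def green():
    c=shot('wrist'); h=cv2.cvtColor(c['pixels'],cv2.COLOR_RGB2HSV)
    n,_,st,ce=cv2.connectedComponentsWithStats(cv2.inRange(h,(45,100,50),(85,255,255)))
    i=1+np.argmax(st[1:,4]); print(st[i],ce[i]); return [v.tolist() for v in ray(c,ce[i])]
E
python3 -c "
from g import *
json.dump(green(),open('g1.json','w'))"; python3 go.py 0.5119 -0.0398 0.20 -0.285
```

```text
[ 233   72   47   51 1841] [256.0706138   97.08202064]
pos [ 0.4913 -0.1131  0.1454] turn [-0.0014  0.0004  0.0091] shift mm [ 76.1522  -0.245  -54.6587]
```

Emit:
jog_arm --pt "0 0 0 0 -4 -50 0" --pt "0 0 0 0 -4 -100 0" --pt "0 0 0 40 -4 -100 0" --pt "0 0 0 40 -4 -100 0"

```text
t: 16.92
eef_pos: [0.4996, -0.0705, 0.2458]
tool_rot: [-0.001, 0.796, 0.605, 0.0]
contact_force: [-0.4, -0.7, 0.1]
gripper_width: 0.0
grasp_force: 0.0
```

```bash
python3 - <<'E'
from g import *
np.set_printoptions(precision=4,suppress=True)
a=json.load(open('g1.json')); b=green()
print(*tri([tuple(map(np.array,a)),tuple(map(np.array,b))]))
E
python3 go.py 0.5119 -0.0398 0.145 -0.285; python3 look.py w17.png
```

```text
[247 138  28  28 628] [260.4331 151.5939]
[ 0.5123 -0.0381  0.1198] [0.07574029988838846, 0.07574029988829875]
pos [ 0.4987 -0.0723  0.2453] turn [-0.0016  0.0002  0.012 ] shift mm [ 34.836    4.0992 100.2925]
17.025 dx -35.08831742656701 dy 41.238821607332326 z 0.245090228373499 F [-0.1646 -0.4233  0.744 ]
red [324 168   2  11  21] [324.4762 172.7619]
orange [289 227  15  32 410] [296.1195 242.3707]
```

Emit:
jog_arm --pt "0 0 0 36 4 30 0" --pt "0 0 0 36 4 80 0" --pt "0 0 0 36 4 105 0" --pt "0 0 0 36 4 115 0" --pt "0 0 0 36 4 117 0" --pt "0 0 0 36 4 117 0"

```text
t: 17.77
eef_pos: [0.5124, -0.0404, 0.1291]
tool_rot: [-0.0, 0.798, 0.603, -0.0]
contact_force: [0.3, 0.2, -0.1]
gripper_width: 0.005
grasp_force: 0.0
```

```bash
python3 look.py w18.png
```

```text
17.825 dx -30.748652410927487 dy 77.08007107520298 z 0.12922495547011253 F [-0.0539  0.1945  0.0524]
red [352 247   6  17  72] [354.5417 255.2361]
```

View pics/w18.png

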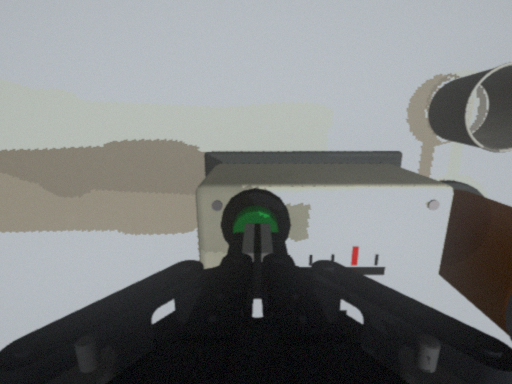

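The fingertip (257,225) stands over the green button (256,222). Pressing down.

Emit:
jog_arm --pt "0 0 0 0 0 2 0" --pt "0 0 0 0 0 4 0" --pt "0 0 0 0 0 6 0" --pt "0 0 0 0 0 8 0" --pt "0 0 0 0 0 10 0"

```text
t: 18.45
eef_pos: [0.5117, -0.04, 0.1182]
tool_rot: [-0.001, 0.798, 0.603, -0.001]
contact_force: [-1.0, 0.8, 3.9]
gripper_width: -0.002
grasp_force: 1.8
```

Emit:
jog_arm --pt "0 0 0 0 0 1 0" --pt "0 0 0 0 0 2 0"

```text
t: 18.7
eef_pos: [0.5117, -0.04, 0.1163]
tool_rot: [-0.001, 0.798, 0.603, -0.001]
contact_force: [-1.5, 0.3, 4.4]
gripper_width: 0.003
grasp_force: 2.3
```

Emit:
jog_arm --pt "0 0 0 0 0 1 0" --pt "0 0 0 0 0 2 0"

```text
t: 18.95
eef_pos: [0.5119, -0.04, 0.1157]
tool_rot: [-0.001, 0.798, 0.603, -0.0]
contact_force: [-8.4, 2.3, 28.9]
gripper_width: -0.001
grasp_force: 14.6
```

The hard stop was felt (29 N, under 40). Letting go and withdrawing.

Emit:
jog_arm --pt "0 0 0 0 0 -3 0" --pt "0 0 0 0 0 -8 0" --pt "0 0 0 0 0 -30 0" --pt "0 0 0 0 0 -80 0" --pt "0 0 0 0 0 -130 0" --pt "0 0 0 -40 0 -150 0" --pt "0 0 0 -60 -30 -150 0" --pt "0 0 0 -60 -30 -150 0" --pt "0 0 0 -60 -30 -150 0"

```text
t: 20.08
eef_pos: [0.467, -0.0891, 0.2643]
tool_rot: [-0.001, 0.797, 0.603, -0.001]
contact_force: [0.1, -0.3, 0.2]
gripper_width: 0.002
grasp_force: 0.0
```

```bash
python3 look.py w19.png
```

```text
20.125 dx -60.36121283882232 dy 17.679263513711298 z 0.2642219081520879 F [-0.6469 -0.4879 -0.3487]
red [345 142   2  11  18] [345.5556 147.3889]
orange [316 194  14  30 271] [322.583  209.4354]
```

View pics/w19.png

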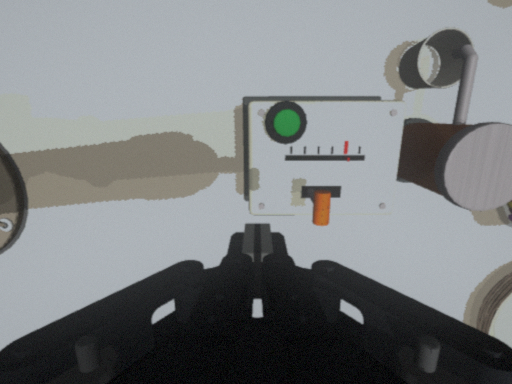

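The pointer at (348,159) is at the red tick (346). The button at (287,122) looks up, the lever at (321,208) is at rest and the cup stands in place. Handing in.

```bash
python3 -c "
from station import bot
print(bot.hand_in())"
```

```text
the job is handed in; nothing more can be done
None
```

The dispenser is set to the red mark with three lever strokes (highest push read about 11 N), the start button was pressed to its stop (about 30 N) and let go, and the job is handed in at about 20 s; no verdict came back.

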